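# Turn the tile trivet glazed side up with the spatula

### The job

The square tile trivet on the low ledge of the stepped aluminium stand lies cork side up. Pick up the spatula, slip its blade under the tile's overhanging edge and flip the tile over onto the upper shelf of the stand, so that it lies flat there, glazed side up; do not touch the tile with the gripper or arm, and leave the jug and the round trivet where they are. Then lay the spatula down on the bench or back on its wooden rest, clear of the stand and the tile.

Things in the scene. Friction and masses are not known exactly. Their poses are not given: they have to be found in the camera images.
- tile: Loose square tile trivet 110 x 110 x 10 mm, 0.11 to 0.22 kg: blue glazed ceramic 6 mm thick, with a 4 mm cork backing on its other face. Origin at the centre of the glazed face; z points through the tile and out of the cork face (up at the start, down when done). It lies on the stand's low ledge, one edge 1 to 4 mm from the riser, the opposite edge overhanging the ledge's end by about 46 mm.
- tile_mid (a point): Centre of the tile trivet, 5 mm from either face.
- stand: Fixed stepped aluminium stand, 150 mm wide (y). Origin on the bench under the riser (face of the step), mid-width; z up, x from upper shelf to low ledge, away from the robot within 15 degrees. Ledge top at z = 36 mm, shelf top at 44 mm: the riser at x = 0 stands 8 mm above the ledge and stops the tile's edge as the tile is tipped up about it, after which the tile falls onto the shelf.
- spatula: Loose offset spatula, 0.1 to 0.16 kg. Origin: centre of the underside of its flat black nylon blade, 100 (x) x 50 (y) x 3 mm; x points from handle to tip, z out of the blade's upper side. A 16 mm wide tang runs back to x = -68 mm, then an 8 mm steel neck rises to the handle. At the start the blade lies flat on the bench, tip to the robot's left (+y) within 19 degrees, handle end on the rest.
- spatula_grip (a point): Place to grip the spatula: centre of the raised black handle's section at x = -130, y = 0, z = 46 mm of the spatula; pinch it from above across its width. The handle is 20 mm wide (y), 22 mm high (z = 35 to 57 mm) and runs from x = -86 to -206 mm. Axes as the spatula's.
- rest: Fixed wooden spatula rest, 22 mm along the handle x 70 mm across, saddle 35 mm high with end lips to 43 mm. Origin at its foot; x along the spatula's handle towards the blade. At the start it stands under x = -190 mm of the spatula.
- jug: Bystander: glass jug, radius 48 mm, 165 mm high, with a side handle; origin at the centre of its foot. Leave alone.
- round_trivet: Bystander: round trivet, 110 mm across, 10 mm thick, lying cork side up on the bench; origin at the centre of its underside. Leave alone.
- ledge_end (a point): Middle of the top of the low ledge's free end, at x = 66 mm, z = 36 mm of the stand. The ledge is 6 mm thick and runs from here to the riser; its support plate is at x = 53 to 59 mm. Beyond the end there is only open space over the bench, where a blade fits under the tile. Axes as the stand's.
- shelf_mid (a point): Point on top of the upper shelf, at x = -70 mm, z = 44 mm of the stand. The shelf runs from x = 0 to -150 mm and has a lip 6 mm high along its last 6 mm. Axes as the stand's.
Not all that is in view belongs to the job. Leave any green or yellow look-alike of the tile alone.

How it is judged:
On the way, in this order (a step that is already met when the one before it is completed fails the run):
1. the spatula is held off the bench by the fingers (contact force between the fingers and spatula above 1 N and height (world z) of spatula above 0.012 m), for 0.2 s.
2. the tile is being tipped up by the held spatula (tilted 17 to 115 degrees, the spatula touching it) (angle between tile's own z axis and vertical between 0.3 and 2 rad and contact force between spatula and tile above 0.05 N and contact force between the fingers and spatula above 1 N), for 0.05 s.
3. the tile has turned over (angle between tile's own z axis and vertical above 2.9 rad), for 0.2 s.
At the end, for the whole second after the job is handed in: Tile flat within 10 deg, glazed side up, at rest on the upper shelf (centre -115 to -5 mm in the stand's x, within 50 mm in y); spatula let go, at rest on bench or rest (blade below 60 mm, grip below 70 mm), clear of stand and tile; jug upright, jug and round trivet within 20 mm of their start (angle between tile's own z axis and vertical above 2.96 rad and x of tile_mid in the frame of stand between -0.115 and -0.005 m and y of tile_mid in the frame of stand between -0.05 and 0.05 m and z of tile_mid in the frame of stand between 0.043 and 0.057 m and linear speed of tile below 0.02 m/s and linear speed of spatula below 0.03 m/s and height (world z) of spatula below 0.06 m and height (world z) of spatula_grip below 0.07 m and contact force between spatula and stand below 0.05 N and contact force between spatula and tile below 0.05 N and distance of each of jug, round_trivet from where it was at the start of the episode below 0.02 m and angle between jug's own z axis and vertical below 0.17 rad); the robot touches nothing.
It fails at once if the gripper touches the tile (contact force between the fingers and tile above 1 N).
It fails at once if the arm touches the tile (contact force between the arm and tile above 1 N).
It fails at once if the jug is pushed or tipped (distance of jug from where it was at the start of the episode above 0.03 m or angle between jug's own z axis and vertical above 0.3 rad).
It fails at once if the round trivet is pushed (distance of round_trivet from where it was at the start of the episode above 0.03 m).
It also fails if it takes over 43 s, if anything falls off the work surface, if the arm or the gripper's body presses on something with over 40 N, if the wrist force passes 120 N, or if a joint passes its speed limit or range.

### The arm

A 7-joint arm with a two-finger parallel gripper is mounted at the origin on the work surface. World frame = base frame: x ahead of the robot, y to its left, z up, the work surface at z = 0. Lengths are in m, angles in rad, forces in N, time in s.
With the tool pointing down it reaches from about 0.4 to 0.85 m from the base axis. Payload 10.4 kg.
Tool frame: the origin (TCP) lies midway between the tips of the shut fingers; the grasp point (between the pads) lies 19 mm behind it (grip_point_offset is the distance from the TCP to the grasp point, in m); y points along the fingers, z is the direction in which the jaws open and shut, and the axes are right-handed (so a half turn about y gives the same grasp; the last joint's range is limited). The gripper opens to 85 mm and grips with 20 to 120 N. Pads are 22 mm wide; open, the fingers measure 114 mm over their backs; the gripper's body (76 mm by 85 mm) begins 54 mm behind the grasp point. The pads swing forward as they close: fully open they stand 13 mm farther back than shut.
Start: joints at [1.143, 0.332, -0.065, 1.46, 0.022, 1.35, -0.088], TCP at [0.246, -0.575, 0.231] pointing down, gripper open.
Joint ranges: [-2.6, 2.6], [-0.5, 2.12], [-1.47, 1.34], [0.16, 2.42], [-1.27, 4.41], [0.06, 2.06], [-2.6, 2.6]. Speed limits (rad/s): [2.22, 2.22, 2.79, 2.79, 3.14, 3.14, 3.14].

### API

Orientations are given as a unit quaternion [x, y, z, w].
In Python, from workcell import * gives the robot as it stands.
- The arm moves only by the tool send_rows, never from a script. Its argument "motion" is a list of rows, each a list of 7 numbers: the opening in per cent of the stroke, from 0 (shut) to 100 (fully open), then the shift along the tool's x, y, z in m, then the turn, a rotation vector about the tool's x, y, z in rad. In form: [[claw, tx, ty, tz, ax, ay, az], ...]. A call has 1 to 10 rows; each row is the pose to reach, as a shift and turn from the pose commanded when the call began, along the tool's axes at that moment; what a row does not reach only later rows make up. A row lasts 1/12 s, in which the tool goes at most 41.7 mm and 7.16 degrees, less where a joint would pass 70% of its speed; a pose out of reach is approached as far as the arm can. A call with a gripper value outside its range is refused whole. The fingers move at their own pace and stop on an object; "squeeze" is the grip in N (left out, the last holds). Time passes only in rows, so rows that repeat a pose let the fingers close. It gives the time, the measured TCP pose, the force and the opening at its end, in the units of the state.
- get_obs(): the state, without advancing time (a new reading comes with each control period).
- camera(name): name is "scene" or "top"; returns a dict with "pixels" (480x640x3 uint8, red, green, blue), "range_z" (480x640 float32, m along the optical axis (not along the pixel's ray), 0 where there is no reading), "fovy" (degrees; the focal length in pixels is half the picture's height over the tangent of half this angle, whatever the lens; pixels are square), "cx", "cy" (the principal point, pixels), "view" (4x4, takes a point from world to camera coordinates). Camera axes: x right, y down, z forward; pixel columns grow to the right and rows downward; lengths in m; the calibration is good to about 2 mm. A picture is of the moment at which its call begins.
- hand_in(): hands the job in, once; it reports no verdict.
The state is a dict: "clock": time; "joint_pos": joint angles; "joint_velocities": joint speeds; "tau": joint torques, N m; "position": TCP position; "ee_rot": TCP orientation; "ft_force": force on the tool from outside, world axes, zero at the start; "torque": the same for the moment, N m; "grip_width": opening from 0.0 (shut) to 1.0 (fully open).
Only numpy, scipy, OpenCV 4.12 (cv2) and the standard library are available. Lean on these libraries where they do the work, as an engineer would, in place of code of your own. Each camera call takes 0.05 s, during which the arm holds its last target.

## Working session

There is one attempt and no reset: what is moved stays moved. The work goes in short steps, Python scripts to look and compute and a tool call to move; the robot and the scene stay as the last step left them, time stands still between calls to the robot, and variables do not carry over. Pictures are saved under pics/ and viewed, and the job is handed in when it is done.

Besides the shell and the picture viewer there is one more tool, called after "Emit:" in YAML: its name, and indented under it one key for each argument. send_rows: Moves the arm, as the interface text tells. Its arguments: {"type":"object","properties":{"motion":{"type":"array"},"squeeze":{"type":"number"}},"required":["motion"]}

```bash
mkdir -p pics; ls; python3 - <<'E'
from workcell import *
import cv2,numpy as np
print(get_obs())
for n in ("scene","top"):
    c=camera(n); np.savez(f"pics/{n}0.npz",**c)
    cv2.imwrite(f"pics/{n}0.png",c["pixels"][:,:,::-1]); print(n,c["fovy"],c["cx"],c["cy"],np.round(c["view"],4).tolist())
E
```

```text
pics
{'clock': 0.0, 'joint_pos': array([ 1.14343081,  0.33291972, -0.06470218,  1.46093012,  0.02160885,
        1.3498993 , -0.08850935]), 'joint_velocities': array([-2.39712153e-04, -2.26711254e-04, -7.28053495e-06, -5.32159591e-04,
       -4.83710373e-05, -3.63006163e-04,  8.43589523e-04]), 'tau': array([ 1.03316877e-03, -6.25453591e+01,  4.93118924e-02, -3.91589892e+01,
        1.61150121e-02,  9.91568493e-03, -1.69283425e-05]), 'position': array([ 0.24597431, -0.57415766,  0.23049141]), 'ee_rot': array([-0.142266  ,  0.69317368, -0.69217382,  0.14200722]), 'ft_force': array([-0.67641118,  0.02209831, -0.89826838]), 'torque': array([-0.0473392 , -0.02385363, -0.00108856]), 'grip_width': 1.0013660173969985}
scene 56.67672155339697 319.6310785676979 233.0234532087586 [[0.7187, 0.6952, 0.0074, -0.3491], [0.5634, -0.5762, -0.5921, -0.2223], [-0.4074, 0.4297, -0.8058, 1.1671], [0.0, 0.0, 0.0, 1.0]]
top 52.21044301586973 326.28996523308984 244.14667545505037 [[0.0103, -0.9996, 0.027, -0.0151], [-0.9868, -0.0145, -0.1612, 0.4818], [0.1615, -0.025, -0.9866, 1.1496], [0.0, 0.0, 0.0, 1.0]]
```

View pics/scene0.png

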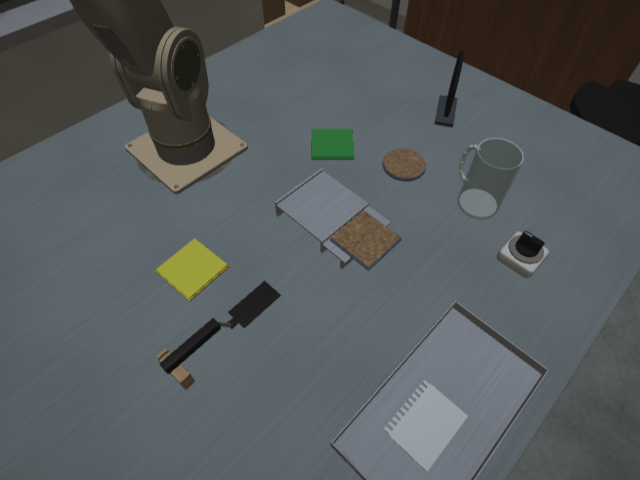

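View pics/top0.png

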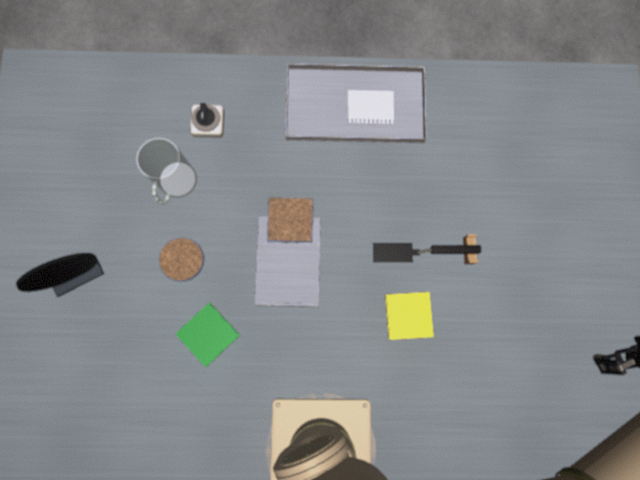

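The top view shows the cork tile on the stand at (290,219), the shelf at (288,262), the spatula blade at (393,252), its handle at (455,250), the rest at (472,249) and the round trivet at (181,259). The jug's foot is at (178,180). The green (208,334) and yellow (410,316) squares are look-alikes. The brown square at (290,219) on the stand fits the description, since it is cork side up and overhangs the ledge.

```bash
cat > h.py <<'E'
import numpy as np,cv2
def load(f): return dict(np.load(f))
def ray(c,uv,z):
    f=240/np.tan(np.radians(float(c["fovy"]))/2); V=c["view"]; R=V[:3,:3];o=-R.T@V[:3,3]
    uv=np.atleast_2d(uv).astype(float)
    d=np.c_[(uv[:,0]-c["cx"])/f,(uv[:,1]-c["cy"])/f,np.ones(len(uv))]@R
    return o+d*((z-o[2])/d[:,2])[:,None]
def proj(c,p):
    f=240/np.tan(np.radians(float(c["fovy"]))/2); V=c["view"]
    q=np.atleast_2d(p)@V[:3,:3].T+V[:3,3]
    return np.c_[q[:,0]/q[:,2]*f+c["cx"],q[:,1]/q[:,2]*f+c["cy"]]
def cloud(c):
    f=240/np.tan(np.radians(float(c["fovy"]))/2); V=c["view"]
    v,u=np.mgrid[:480,:640]; z=c["range_z"]
    P=np.stack([(u-c["cx"])/f*z,(v-c["cy"])/f*z,z],-1)
    return (P-V[:3,3])@V[:3,:3]
def blob(m,seed):
    n,l,s,ce=cv2.connectedComponentsWithStats(m.astype(np.uint8))
    k=l[seed[1],seed[0]]; assert k>0
    return l==k
def rect(c,m,z):
    "min area rect in world on plane z, from contour"
    cn=max(cv2.findContours(m.astype(np.uint8),cv2.RETR_EXTERNAL,cv2.CHAIN_APPROX_NONE)[0],key=len)[:,0,:]
    w=ray(c,cn,z)[:,:2].astype(np.float32)
    return cv2.minAreaRect((w*1000)), w
E
python3 - <<'E'
from h import *
for n,S in (("top",dict(tile=(290,219),blade=(393,252),handle=(455,250),rnd=(181,259),shelf=(288,275))),("scene",dict(tile=(365,238),blade=(255,303),handle=(190,345),rnd=(405,163),shelf=(322,205)))):
    c=load(f"pics/{n}0.npz"); im=c["pixels"]; hsv=cv2.cvtColor(im,cv2.COLOR_RGB2HSV); P=cloud(c)
    for k,s in S.items():
        if k in("tile","rnd"): m=(hsv[...,1]>80)&(hsv[...,0]<20)
        elif k=="shelf": m=(hsv[...,2]>125 if n=="top" else hsv[...,2]>120)
        else: m=hsv[...,2]<60
        print(n,k,hsv[s[1],s[0]],"cloud",np.round(P[s[1],s[0]],4))
        try: m=blob(m,s)
        except AssertionError: print("noblob");continue
        z=dict(tile=.046,blade=.003,handle=.057,rnd=.01,shelf=.044)[k]
        r,w=rect(c,m,z); print("   rect",np.round(r[0],1),np.round(r[1],1),round(r[2],2),"px",m.sum(),"corners",np.round(cv2.boxPoints(r)).tolist(), "medz",np.median(P[m][:,2]).round(4))
c=load("pics/top0.npz");im=c["pixels"][:,:,::-1]
a=cv2.resize(im[180:320,230:350],None,fx=5,fy=5,interpolation=cv2.INTER_NEAREST)
b=cv2.resize(im[220:290,365:490],None,fx=6,fy=6,interpolation=cv2.INTER_NEAREST)
cv2.imwrite("pics/ca.png",a[:600]);cv2.imwrite("pics/cb.png",b)
E
```

```text
top tile [ 14 101 161] cloud [0.5412 0.0798 0.0472]
   rect [541.9  80.5] [101.5 101.9] 89.37 px 1692 corners [[490.0, 30.0], [592.0, 29.0], [593.0, 131.0], [492.0, 132.0]] medz 0.0469
top blade [ 0 12 64] cloud [ 0.4705 -0.1775  0.0026]
noblob
top handle [10 33 47] cloud [ 0.4689 -0.3172  0.0603]
   rect [ 471.6 -319.6] [113.9  22. ] 88.59 px 340 corners [[459.0, -376.0], [481.0, -377.0], [484.0, -263.0], [462.0, -262.0]] medz 0.0577
top rnd [ 13 102 160] cloud [0.4442 0.3459 0.013 ]
   rect [444.9 347.9] [ 99.1 100.6] 0.86 px 1335 corners [[395.0, 397.0], [396.0, 297.0], [495.0, 298.0], [494.0, 399.0]] medz 0.0108
top shelf [122  19 185] cloud [0.4052 0.0817 0.0446]
   rect [537.8  -3.2] [1180.1 1636.9] 0.14 px 259038 corners [[-54.0, 814.0], [-50.0, -823.0], [1130.0, -820.0], [1126.0, 817.0]] medz 0.0012
scene tile [ 16  96 114] cloud [0.5424 0.0793 0.0458]
   rect [541.8  81.3] [105.  105.7] 89.74 px 1975 corners [[489.0, 29.0], [594.0, 29.0], [595.0, 134.0], [489.0, 134.0]] medz 0.0458
scene blade [ 0  9 30] cloud [ 0.4716 -0.173   0.0032]
   rect [ 465.1 -252. ] [256.8  57.4] 85.88 px 2154 corners [[427.0, -378.0], [484.0, -382.0], [503.0, -126.0], [446.0, -122.0]] medz 0.0049
scene handle [ 0  7 36] cloud [ 0.4764 -0.3219  0.0555]
   rect [ 490.9 -261. ] [239.7  53.5] 85.88 px 2154 corners [[456.0, -379.0], [509.0, -382.0], [526.0, -143.0], [473.0, -140.0]] medz 0.0049
scene rnd [ 15  96 109] cloud [0.4475 0.3507 0.0091]
   rect [445.4 349.1] [102.3  99.6] 44.45 px 936 corners [[374.0, 349.0], [444.0, 278.0], [517.0, 349.0], [447.0, 420.0]] medz 0.0097
scene shelf [108  29 132] cloud [0.4124 0.083  0.0428]
   rect [411.1  85.8] [148.3 141.2] 89.53 px 3172 corners [[340.0, 12.0], [481.0, 11.0], [482.0, 159.0], [341.0, 161.0]] medz 0.0437
```

View pics/ca.png

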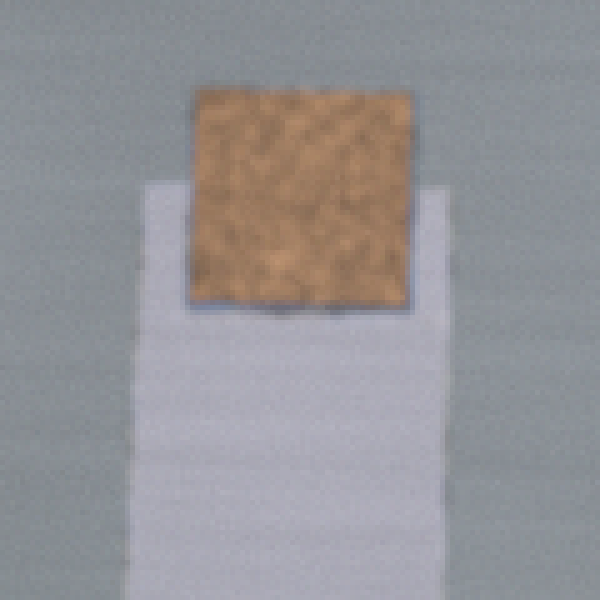

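View pics/cb.png

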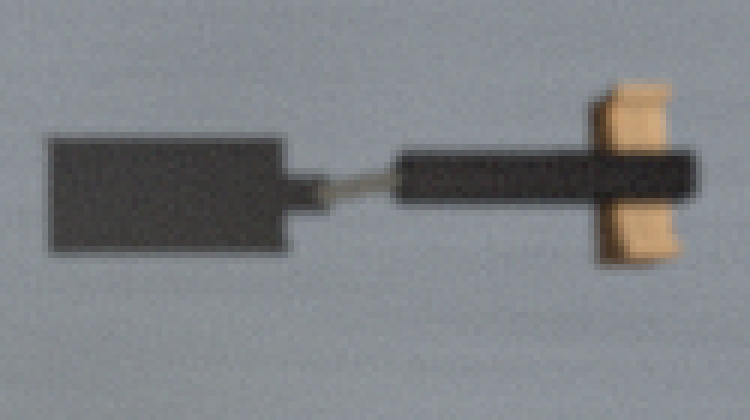

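The crops confirm it: a square cork tile with a blue glaze rim overhangs the grey ledge, and the spatula's blade is at left with the handle on the rest. Next I'll refine the blade and stand poses.

```bash
python3 - <<'E'
from h import *
from scipy.spatial.transform import Rotation as R
for n,s in (("top",(393,252)),("scene",(255,303))):
    c=load(f"pics/{n}0.npz"); hsv=cv2.cvtColor(c["pixels"],cv2.COLOR_RGB2HSV); P=cloud(c)
    m=(hsv[...,2]<(100 if n=="top" else 60)); m&=(np.abs(P[...,1]+.18)<.075)&(P[...,2]<.012)
    m=cv2.morphologyEx(blob(m,s).astype(np.uint8),cv2.MORPH_OPEN,np.ones((9,9)) if n=="top" else np.ones((11,11)))
    r,_=rect(c,m,.003); print(n,"blade",r)
    m=(hsv[...,2]<(80 if n=="top" else 60))&(P[...,2]>.048)&(P[...,1]<-.24)&(P[...,1]>-.4)&(P[...,0]>.4)&(P[...,0]<.55)
    q=P[m]; print(n,"handle top",q.mean(0).round(4),q.min(0).round(4),q.max(0).round(4), "dir",np.linalg.svd(q-q.mean(0),full_matrices=False)[2][0].round(3))
c=load("pics/scene0.npz");P=cloud(c).reshape(-1,3)
# ledge & shelf side edges
g=(P[:,0]>.3)&(P[:,0]<.6)&(P[:,1]>-.03)&(P[:,1]<.2)&(P[:,2]>.025)&(P[:,2]<.06)
for nm in("scene","top"):
    P=cloud(load(f"pics/{nm}0.npz")).reshape(-1,3)
    for lo in np.arange(.335,.56,.02):
        k=(abs(P[:,0]-lo-.01)<.01)&(abs(P[:,1]-.08)<.11)&(P[:,2]>.028)&(P[:,2]<.055)
        if k.sum(): print(nm,round(lo+.01,3),P[k][:,1].min().round(4),P[k][:,1].max().round(4),np.median(P[k][:,2]).round(4))
    k=(abs(P[:,1]-.018)<.009)&(P[:,2]>.028)&(P[:,2]<.055)&(abs(P[:,0]-.45)<.16); print("end -y",P[k][:,0].min(),P[k][:,0].max())
    k=(abs(P[:,1]-.146)<.007)&(P[:,2]>.028)&(P[:,2]<.055)&(abs(P[:,0]-.45)<.16); print("end +y",P[k][:,0].min(),P[k][:,0].max())
M=R.from_quat([-0.142266,0.69317368,-0.69217382,0.14200722]).as_matrix(); print(M.round(3))
E
```

```text
top blade ((470.5865478515625, -180.23593139648438), (45.604164123535156, 56.07894515991211), 0.7889491319656372)
top handle top [ 0.4711 -0.3184  0.0575] [ 0.4606 -0.3798  0.049 ] [ 0.4821 -0.2613  0.0636] dir [-0.027  1.    -0.008]
scene blade ((470.802490234375, -177.7906494140625), (49.846641540527344, 105.22162628173828), 0.9799954891204834)
scene handle top [ 0.4758 -0.322   0.0559] [ 0.4629 -0.3798  0.048 ] [ 0.4855 -0.2606  0.0604] dir [ 0.018 -1.     0.001]
scene 0.345 0.0085 0.1605 0.0445
scene 0.365 0.0089 0.1591 0.0437
scene 0.385 0.0092 0.1602 0.0437
scene 0.405 0.0092 0.16 0.0437
scene 0.425 0.0089 0.1606 0.0438
scene 0.445 0.0083 0.1598 0.0436
scene 0.465 0.0087 0.1599 0.0437
scene 0.485 0.0071 0.1615 0.0431
scene 0.505 0.0082 0.1602 0.0451
scene 0.525 0.0073 0.1574 0.045
scene 0.545 0.0073 0.1588 0.0452
scene 0.565 0.0248 0.1338 0.0457
end -y 0.3334695416494581 0.5969349099491338
end +y 0.33388393849986553 0.5508410980059272
top 0.345 0.0092 0.1586 0.0453
top 0.365 0.0094 0.1585 0.0449
top 0.385 0.0097 0.1577 0.0449
top 0.405 0.01 0.1582 0.0447
top 0.425 0.008 0.1563 0.0449
top 0.445 0.0081 0.1571 0.0448
top 0.465 0.0083 0.1581 0.0448
top 0.485 0.0086 0.1567 0.0438
top 0.505 0.0087 0.1573 0.0458
top 0.525 0.009 0.1559 0.0456
top 0.545 0.0092 0.1565 0.0462
top 0.565 0.0267 0.1346 0.0468
end -y 0.3321081590360796 0.5922822874369664
end +y 0.3330453658589994 0.5476115473131344
[[-0.919 -0.001  0.394]
 [-0.394  0.001 -0.919]
 [ 0.    -1.    -0.001]]
```

Emit:
send_rows:
  motion:
    - [100,-0.314,0.111,-0.159,0,-1.18,0]
    - [100,-0.314,0.111,-0.159,0,-1.18,0]
    - [100,-0.314,0.111,-0.159,0,-1.18,0]
    - [100,-0.314,0.111,-0.159,0,-1.18,0]
    - [100,-0.314,0.111,-0.159,0,-1.18,0]
    - [100,-0.314,0.111,-0.159,0,-1.18,0]
    - [100,-0.314,0.111,-0.159,0,-1.18,0]
    - [100,-0.314,0.111,-0.159,0,-1.18,0]
    - [100,-0.314,0.111,-0.159,0,-1.18,0]
    - [100,-0.314,0.111,-0.159,0,-1.18,0]
  squeeze: 100

```text
clock: 0.93
position: [0.4759, -0.2964, 0.1181]
ee_rot: [-0.507, 0.493, -0.491, 0.509]
ft_force: [-0.4, 1.8, -0.1]
grip_width: 0.999
```

Emit:
send_rows:
  motion:
    - [100,0,0,0,0,0,0]
    - [100,0,0,0,0,0,0]
    - [100,0,0,0,0,0,0]

```text
clock: 1.18
position: [0.4714, -0.3061, 0.1204]
ee_rot: [0.503, -0.497, 0.498, -0.502]
ft_force: [0.3, -0.8, 0.5]
grip_width: 1.001
```

```bash
cat >> h.py <<'E'
from scipy.spatial.transform import Rotation as Rot
def delta(o,p,yaw_deg):
    "tool-frame shift & rotvec to reach TCP p with jaw axis (tool z) at yaw, tool y down"
    M=Rot.from_quat(o["ee_rot"]).as_matrix(); a=np.radians(yaw_deg)
    z=np.array([np.cos(a),np.sin(a),0]);y=np.array([0,0,-1.]);x=np.cross(y,z)
    T=np.c_[x,y,z]
    return (M.T@(np.array(p)-o["position"])).round(4),Rot.from_matrix(M.T@T).as_rotvec().round(4)
E
python3 - <<'E'
from workcell import *; from h import *
o=get_obs(); print(o["clock"],o["position"],Rot.from_quat(o["ee_rot"]).as_matrix().round(3).tolist(),o["grip_width"],o["joint_pos"].round(2))
print(delta(o,[.4725,-.3045,.027],0.9))
c=camera("scene");np.savez("pics/scene1.npz",**c);cv2.imwrite("pics/scene1.png",c["pixels"][:,:,::-1])
E
```

```text
1.1833 [ 0.47138492 -0.30606119  0.12042611] [[0.01, -0.0, 1.0], [-1.0, -0.001, 0.01], [0.001, -1.0, -0.0]] 1.0005050216140583 [ 0.84  0.31 -0.41  1.75  0.14  1.11  0.4 ]
(array([-0.0016,  0.0934,  0.0012]), array([ 0.0002, -0.006 ,  0.0007]))
```

View pics/scene1.png

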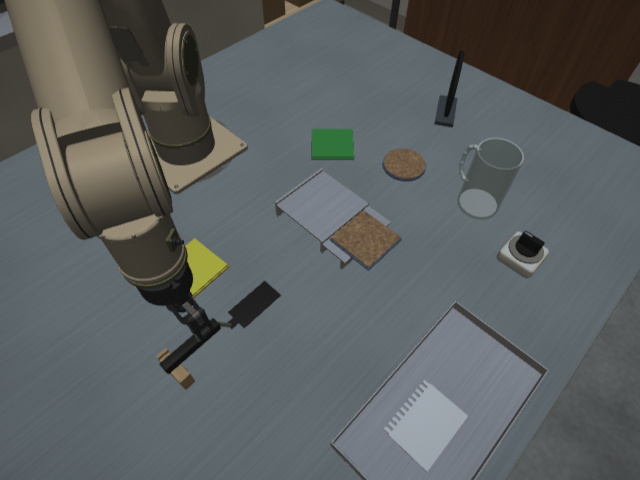

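The gripper stands over the handle at about (205,325), so I'll descend and close.

Emit:
send_rows:
  motion:
    - [100,-0.002,0.03,0.001,0,0,0]
    - [100,-0.002,0.06,0.001,0,0,0]
    - [100,-0.002,0.085,0.001,0,0,0]
    - [100,-0.002,0.094,0.001,0,0,0]
    - [100,-0.002,0.094,0.001,0,0,0]
    - [0,-0.002,0.094,0.001,0,0,0]
    - [0,-0.002,0.094,0.001,0,0,0]
    - [0,-0.002,0.094,0.001,0,0,0]
    - [0,-0.002,0.094,0.001,0,0,0]
    - [0,-0.002,0.094,0.001,0,0,0]

```text
clock: 2.07
position: [0.4736, -0.303, 0.0273]
ee_rot: [-0.503, 0.496, -0.497, 0.503]
ft_force: [0.5, 0.7, -0.7]
grip_width: 0.302
```

Emit:
send_rows:
  motion:
    - [0,0,0,0,0,0,0]
    - [0,0,0,0,0,0,0]
    - [0,0,0,0,0,0,0]
    - [0,0,0,0,0,0,0]
    - [0,0,0,0,0,0,0]
    - [0,0,0,0,0,0,0]

```text
clock: 2.57
position: [0.4738, -0.303, 0.0274]
ee_rot: [-0.503, 0.496, -0.497, 0.504]
ft_force: [-1.2, 0.2, 6.8]
grip_width: 0.216
```

Emit:
send_rows:
  motion:
    - [0,0,-0.01,0,0,0,0]
    - [0,0,-0.025,0,0,0,0]
    - [0,0,-0.045,0,0,0,0]
    - [0,0,-0.06,0,0,0,0]
    - [0,0,-0.06,0,0,0,0]
    - [0,0,-0.06,0,0,0,0]
    - [0,0,-0.06,0,0,0,0]

```text
clock: 3.15
position: [0.4727, -0.3025, 0.0858]
ee_rot: [0.504, -0.497, 0.496, -0.503]
ft_force: [-0.3, -0.8, -1.9]
grip_width: 0.218
```

```bash
python3 - <<'E'
from workcell import *; from h import *
o=get_obs(); print(o["clock"],o["position"],o["grip_width"],o["ft_force"])
for n in("scene","top"):
    c=camera(n);np.savez(f"pics/{n}2.npz",**c);cv2.imwrite(f"pics/{n}2.png",c["pixels"][:,:,::-1])
    hsv=cv2.cvtColor(c["pixels"],cv2.COLOR_RGB2HSV);P=cloud(c)
    m=(hsv[...,2]<(100 if n=="top" else 60))&(abs(P[...,0]-.47)<.045)&(abs(P[...,1]+.178)<.045)&(P[...,2]>.03)
    q=P[m];mm=q.mean(0);u=np.linalg.svd(q-mm,full_matrices=False)[2]
    print(n,len(q),mm.round(4),q.min(0).round(4),q.max(0).round(4),"normal",u[2].round(3))
    r,_=rect(c,m,mm[2]);print(r)
E
```

```text
3.15 [ 0.47267221 -0.30251191  0.08578214] 0.21822405542589307 [-0.31921085 -0.78254748 -1.93303261]
scene 1058 [ 0.4714 -0.1791  0.0613] [ 0.4457 -0.2228  0.0567] [ 0.4966 -0.1331  0.0655] normal [ 0.     0.003 -1.   ]
((471.1092834472656, -177.6410369873047), (48.64728546142578, 90.40508270263672), 0.9176091551780701)
top 746 [ 0.4702 -0.1779  0.0621] [ 0.4465 -0.2229  0.0559] [ 0.4948 -0.1337  0.068 ] normal [ 0.006 -0.003  1.   ]
((470.3306884765625, -178.73699951171875), (45.91619110107422, 89.83837127685547), 0.798446774482727)
```

View pics/scene2.png

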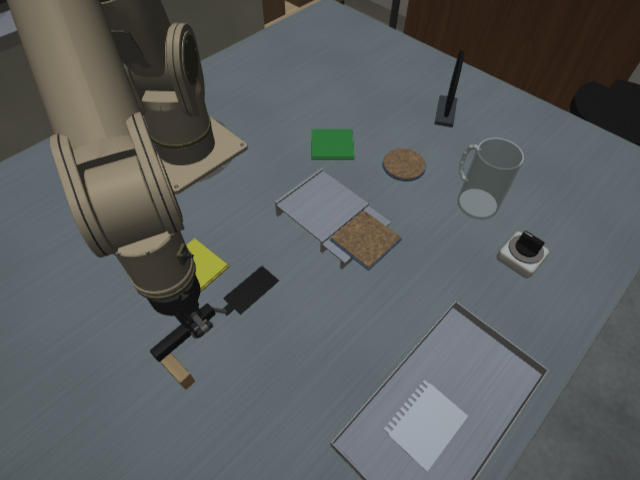

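The blade at (250,290) is held level, off the bench and aligned with the tool. I'll move it to the pre-insert pose beyond the ledge end.

Emit:
send_rows:
  motion:
    - [0,-0.02,0.005,0.02,0,0.014,0]
    - [0,-0.05,0.012,0.05,0,0.014,0]
    - [0,-0.08,0.025,0.08,0,0.014,0]
    - [0,-0.1,0.033,0.105,0,0.014,0]
    - [0,-0.104,0.037,0.109,0,0.014,0]
    - [0,-0.104,0.037,0.109,0,0.014,0]
    - [0,-0.104,0.037,0.109,0,0.014,0]
    - [0,-0.104,0.037,0.109,0,0.014,0]
    - [0,-0.104,0.037,0.109,0,0.014,0]

```text
clock: 4.0
position: [0.5799, -0.1988, 0.0495]
ee_rot: [0.5, -0.5, 0.501, -0.499]
ft_force: [-0.3, -0.7, -1.3]
grip_width: 0.217
```

```bash
python3 - <<'E'
from workcell import *; from h import *
o=get_obs(); print(o["clock"],o["position"],o["grip_width"],o["ft_force"],o["joint_pos"].round(2))
print(delta(o,[.5817,-.055,.0485],0))
for n in("scene","top"):
    c=camera(n);np.savez(f"pics/{n}3.npz",**c);cv2.imwrite(f"pics/{n}3.png",c["pixels"][:,:,::-1])
    hsv=cv2.cvtColor(c["pixels"],cv2.COLOR_RGB2HSV);P=cloud(c)
    m=(hsv[...,2]<(100 if n=="top" else 60))&(abs(P[...,0]-.58)<.045)&(P[...,1]>-.112)&(P[...,1]<.015)&(P[...,2]>.012)&(P[...,2]<.035)
    q=P[m];mm=q.mean(0);print(n,len(q),mm.round(4),q.min(0).round(4),q.max(0).round(4));r,_=rect(c,m,mm[2]);print(r)
cv2.imwrite("pics/cc.png",cv2.resize(c["pixels"][160:310,230:430,::-1],None,fx=4,fy=4))
E
```

```text
4.0 [ 0.57992727 -0.19879627  0.04945671] 0.21749832485925838 [-0.26020091 -0.71040574 -1.33133666] [ 0.6   0.5  -0.43  1.66  0.24  1.03  0.08]
(array([-0.1438,  0.0008,  0.0015]), array([ 0.0003, -0.0021,  0.0009]))
scene 1002 [ 0.5802 -0.0667  0.0247] [ 0.5414 -0.1118  0.0129] [0.6048 0.0132 0.0292]
((580.1500854492188, -66.64791870117188), (48.63520050048828, 91.40077209472656), 0.18083292245864868)
top 675 [ 0.579  -0.0665  0.0261] [ 0.5545 -0.1101  0.0186] [ 0.6037 -0.0224  0.0332]
((579.262939453125, -66.17697143554688), (87.47438049316406, 48.48685836791992), 89.82060241699219)
```

View pics/cc.png

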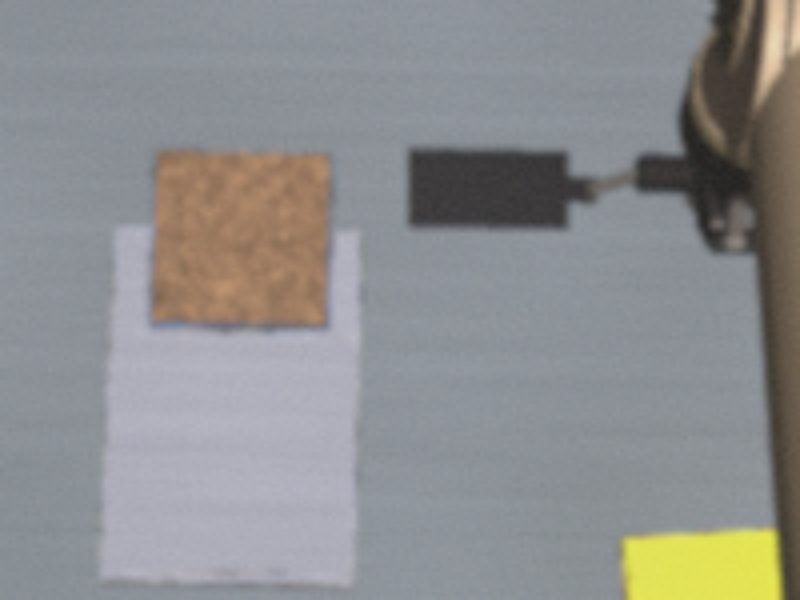

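View pics/scene3.png

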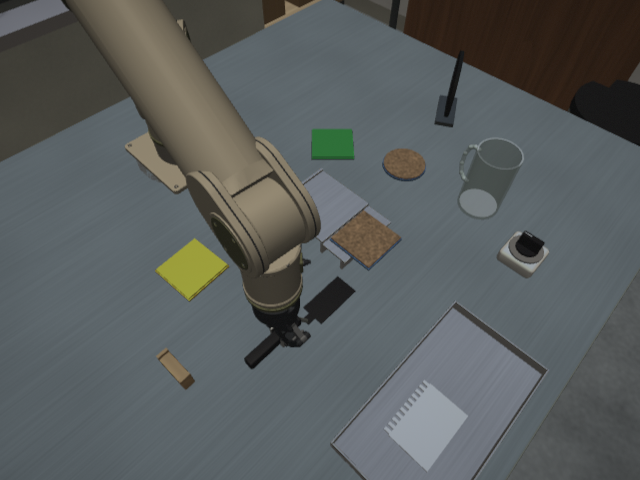

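The blade is in front of the tile's overhang, with its inner edge about 5 mm beyond the ledge end, its top at z≈25 mm and its tip at y≈-20 mm. I'll slide it in under the overhang along +y.

Emit:
send_rows:
  motion:
    - [0,-0.01,0,0.003,0,0,0]
    - [0,-0.03,0,0.003,0,0,0]
    - [0,-0.05,0,0.003,0,0,0]
    - [0,-0.075,0,0.003,0,0,0]
    - [0,-0.1,0,0.003,0,0,0]
    - [0,-0.12,0,0.003,0,0,0]
    - [0,-0.138,0,0.003,0,0,0]
    - [0,-0.144,0,0.003,0,0,0]
    - [0,-0.144,0,0.003,0,0,0]
    - [0,-0.144,0,0.003,0,0,0]

```text
clock: 4.93
position: [0.5838, -0.0539, 0.0494]
ee_rot: [0.5, -0.5, 0.5, -0.5]
ft_force: [0.3, -0.9, -1.5]
grip_width: 0.214
```

```bash
python3 - <<'E'
from workcell import *; from h import *
o=get_obs(); print(o["clock"],o["position"],o["grip_width"],o["ft_force"],o["joint_pos"].round(2),o["ee_rot"])
for n in("scene","top"):
    c=camera(n);np.savez(f"pics/{n}4.npz",**c);cv2.imwrite(f"pics/{n}4.png",c["pixels"][:,:,::-1])
    hsv=cv2.cvtColor(c["pixels"],cv2.COLOR_RGB2HSV);P=cloud(c)
    q=P[(P[...,1]>.02)&(P[...,1]<.15)&(P[...,2]>.1)&(P[...,0]>.35)&(P[...,0]<.62)];print(n,"overhead pts",len(q),q[:,2].min() if len(q) else "")
E
```

```text
4.9333 [ 0.5837571  -0.05392048  0.04942463] 0.21437381557641605 [ 0.26876802 -0.91157679 -1.52934424] [ 0.41  0.46 -0.49  1.74  0.25  1.01 -0.17] [ 0.50007701 -0.49982189  0.50027719 -0.49982376]
scene overhead pts 0 
top overhead pts 0
```

View pics/scene4.png

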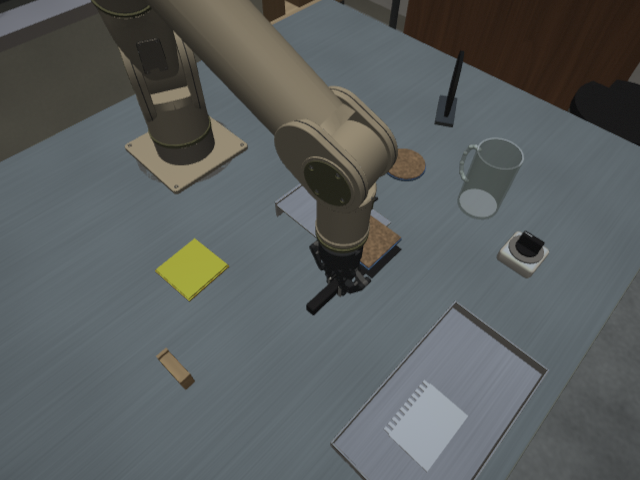

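View pics/top4.png

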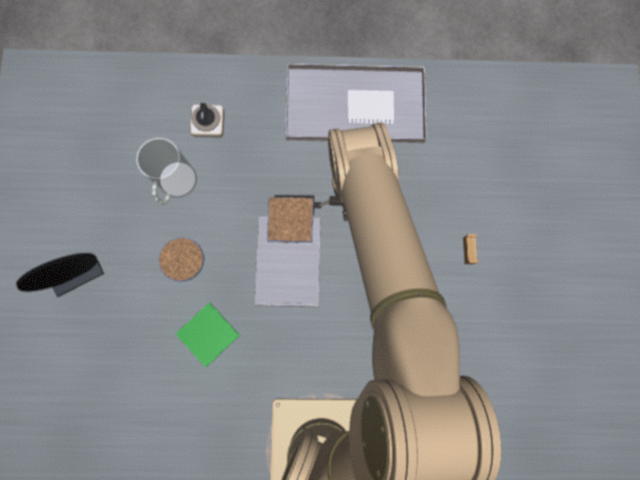

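The blade is under the overhang, with the tile still flat at (290,219) in the top view and no part of the arm above it. I'll lift on an arc about the riser.

Emit:
send_rows:
  motion:
    - [0,0,-0.004,0,0,0,0]
    - [0,0,-0.009,0,0,0,0]
    - [0,0,-0.015,0.001,0,0,0]
    - [0,0,-0.022,0.002,0,0,0]
    - [0,0,-0.029,0.002,0,0,0]
    - [0,0,-0.037,0.002,0,0,0]
    - [0,0,-0.044,0,0,0,0]
    - [0,0,-0.05,-0.002,0,0,0]
    - [0,0,-0.056,-0.004,0,0,0]
    - [0,0,-0.061,-0.006,0,0,0]

```text
clock: 5.87
position: [0.5776, -0.0531, 0.1111]
ee_rot: [0.5, -0.5, 0.5, -0.5]
ft_force: [0.8, -0.7, -2.5]
grip_width: 0.219
```

```bash
python3 - <<'E'
from workcell import *; from h import *
o=get_obs(); print(o["clock"],o["position"],o["grip_width"],o["ft_force"])
for n in("scene","top"):
    c=camera(n);np.savez(f"pics/{n}5.npz",**c)
    if n=="scene": cv2.imwrite("pics/scene5.png",cv2.resize(c["pixels"][130:330,230:500,::-1],None,fx=2.9,fy=2.9))
    hsv=cv2.cvtColor(c["pixels"],cv2.COLOR_RGB2HSV);P=cloud(c)
    m=(hsv[...,1]>80)&(hsv[...,0]<20)&(P[...,0]>.45)&(P[...,0]<.65)&(abs(P[...,1]-.08)<.08)&(P[...,2]>.03)
    q=P[m]; u=np.linalg.svd(q-q.mean(0),full_matrices=False)[2][2]; print(n,len(q),q.mean(0).round(3),q.min(0).round(3),q.max(0).round(3),"n",u.round(3),"tilt",np.degrees(np.arccos(abs(u[2]))).round(1))
E
```

```text
5.8667 [ 0.57755256 -0.05314982  0.11113176] 0.21919933366791347 [ 0.79464766 -0.71583805 -2.48302428]
scene 516 [0.55  0.093 0.097] [0.507 0.029 0.059] [0.572 0.136 0.116] n [ 0.653 -0.001 -0.757] tilt 40.8
top 1635 [0.531 0.081 0.083] [0.491 0.031 0.044] [0.57  0.132 0.12 ] n [-0.665  0.001  0.747] tilt 41.7
```

View pics/scene5.png

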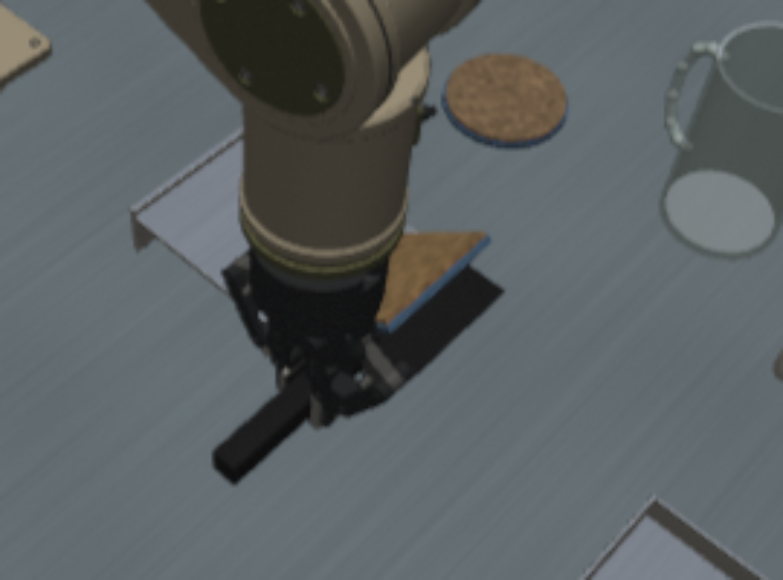

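The tile is tipped about 41° on the blade, with no yaw. Continuing the arc.

Emit:
send_rows:
  motion:
    - [0,0,-0.006,-0.004,0,0,0]
    - [0,0,-0.011,-0.008,0,0,0]
    - [0,0,-0.016,-0.013,0,0,0]
    - [0,0,-0.02,-0.018,0,0,0]
    - [0,0,-0.023,-0.023,0,0,0]
    - [0,0,-0.025,-0.028,0,0,0]
    - [0,0,-0.027,-0.033,0,0,0]
    - [0,0,-0.028,-0.038,0,0,0]
    - [0,0,-0.029,-0.043,0,0,0]

```text
clock: 6.72
position: [0.5341, -0.0531, 0.1394]
ee_rot: [0.5, -0.5, 0.5, -0.5]
ft_force: [0.5, 0.3, -0.8]
grip_width: 0.219
```

```bash
python3 - <<'E'
from workcell import *; from h import *
o=get_obs(); print(o["clock"],o["position"],o["grip_width"],o["ft_force"])
for n in("scene","top"):
    c=camera(n);np.savez(f"pics/{n}6.npz",**c)
    cv2.imwrite(f"pics/{n}6.png",cv2.resize(c["pixels"][130:330,230:500,::-1],None,fx=2.9,fy=2.9))
    hsv=cv2.cvtColor(c["pixels"],cv2.COLOR_RGB2HSV);P=cloud(c)
    m=(hsv[...,1]>80)&(hsv[...,0]<20)&(P[...,0]>.45)&(P[...,0]<.65)&(abs(P[...,1]-.08)<.08)&(P[...,2]>.03)
    q=P[m]; u=np.linalg.svd(q-q.mean(0),full_matrices=False)[2][2]; print(n,len(q),q.mean(0).round(3),q.min(0).round(3),q.max(0).round(3),"n",u.round(3),"tilt",np.degrees(np.arccos(abs(u[2]))).round(1))
E
```

```text
6.7167 [ 0.53408915 -0.05314459  0.13937522] 0.2189235205579071 [ 0.52990093  0.3458426  -0.80382515]
scene 15 [0.505 0.085 0.143] [0.504 0.049 0.142] [0.506 0.134 0.145] n [ 0.867  0.    -0.499] tilt 60.1
top 621 [0.494 0.08  0.105] [0.485 0.03  0.051] [0.503 0.13  0.149] n [-0.987  0.001  0.162] tilt 80.7
```

View pics/top6.png

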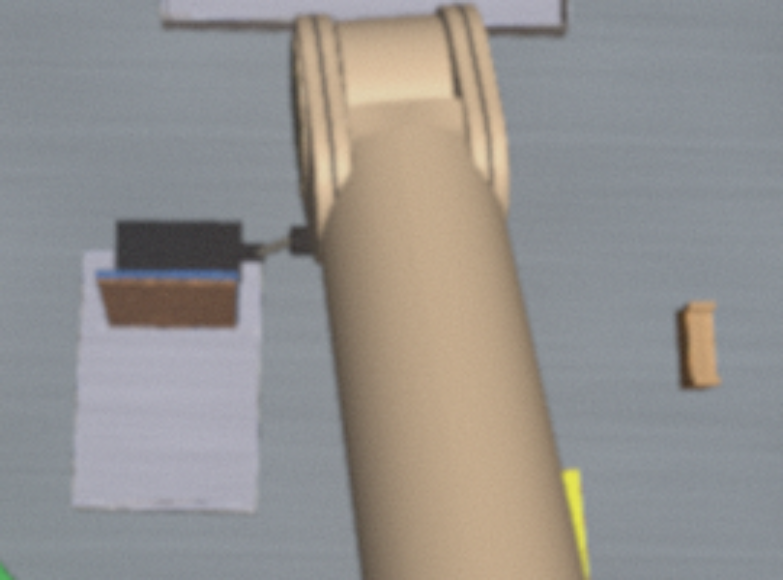

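The tile is at 80.7°, standing nearly upright between blade and riser. I'll push slowly past the balance point.

Emit:
send_rows:
  motion:
    - [0,0,-0.001,-0.004,0,0,0]
    - [0,0,-0.001,-0.008,0,0,0]
    - [0,0,-0.001,-0.012,0,0,0]
    - [0,0,-0.001,-0.016,0,0,0]
    - [0,0,0,-0.02,0,0,0]
    - [0,0,0,-0.024,0,0,0]
    - [0,0,0,-0.028,0,0,0]
    - [0,0,0.002,-0.032,0,0,0]
    - [0,0,0.003,-0.036,0,0,0]
    - [0,0,0.003,-0.036,0,0,0]

```text
clock: 7.65
position: [0.4978, -0.0532, 0.136]
ee_rot: [0.5, -0.5, 0.5, -0.5]
ft_force: [0.5, -0.1, -0.7]
grip_width: 0.218
```

```bash
python3 - <<'E'
from workcell import *; from h import *
o=get_obs(); print(o["clock"],o["position"],o["grip_width"],o["ft_force"])
for n in("scene","top"):
    c=camera(n);np.savez(f"pics/{n}7.npz",**c)
    cv2.imwrite(f"pics/{n}7.png",cv2.resize(c["pixels"][130:330,230:500,::-1],None,fx=2.9,fy=2.9))
    hsv=cv2.cvtColor(c["pixels"],cv2.COLOR_RGB2HSV);P=cloud(c)
    m=(hsv[...,1]>100)&(hsv[...,0]>95)&(hsv[...,0]<130)&(P[...,0]>.3)&(P[...,0]<.65)&(abs(P[...,1]-.08)<.08)&(P[...,2]>.03)
    q=P[m]
    if len(q)>10:
        u=np.linalg.svd(q-q.mean(0),full_matrices=False)[2][2]; print(n,len(q),q.mean(0).round(3),q.min(0).round(3),q.max(0).round(3),"n",u.round(3))
E
```

```text
7.65 [ 0.49779294 -0.05323025  0.13598793] 0.2178562919477997 [ 0.47218494 -0.10120554 -0.70668527]
scene 578 [0.449 0.09  0.057] [0.393 0.007 0.05 ] [0.524 0.137 0.113] n [ 0.176  0.006 -0.984]
top 1641 [0.438 0.082 0.055] [0.393 0.029 0.048] [0.497 0.134 0.114] n [ 0.009 -0.002 -1.   ]
```

View pics/top7.png

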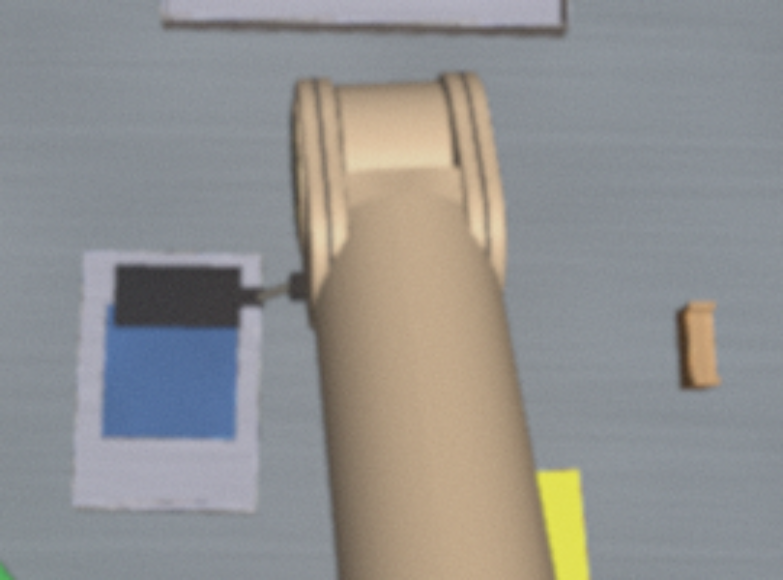

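The tile has flipped and lies flat, blue side up, at z≈54 mm and x≈0.39–0.50, about -42 mm in the stand's x. I'll carry the spatula back over its rest.

Emit:
send_rows:
  motion:
    - [0,0.015,0,0,0,0,0]
    - [0,0.045,0,-0.002,0,-0.014,0]
    - [0,0.08,0,-0.005,0,-0.014,0]
    - [0,0.12,0,-0.01,0,-0.014,0]
    - [0,0.16,0.005,-0.015,0,-0.014,0]
    - [0,0.2,0.02,-0.02,0,-0.014,0]
    - [0,0.23,0.035,-0.024,0,-0.014,0]
    - [0,0.25,0.05,-0.024,0,-0.014,0]
    - [0,0.25,0.05,-0.024,0,-0.014,0]
    - [0,0.25,0.05,-0.024,0,-0.014,0]

```text
clock: 8.58
position: [0.474, -0.304, 0.0852]
ee_rot: [0.503, -0.498, 0.496, -0.503]
ft_force: [0.4, 0.9, -1.1]
grip_width: 0.216
```

Emit:
send_rows:
  motion:
    - [0,0,0,0,0,0,0]
    - [0,0,0,0,0,0,0]

```text
clock: 8.75
position: [0.4757, -0.302, 0.0871]
ee_rot: [-0.504, 0.496, -0.496, 0.504]
ft_force: [0.1, 1.1, -0.5]
grip_width: 0.217
```

```bash
python3 - <<'E'
from workcell import *; from h import *
o=get_obs(); print(o["clock"],o["position"],o["grip_width"],o["ft_force"]);print(delta(o,[.4736,-.303,.0275],.6))
c=camera("scene");np.savez("pics/scene8.npz",**c);cv2.imwrite("pics/scene8.png",c["pixels"][:,:,::-1])
hsv=cv2.cvtColor(c["pixels"],cv2.COLOR_RGB2HSV);P=cloud(c)
m=(hsv[...,2]<60)&(abs(P[...,0]-.47)<.045)&(abs(P[...,1]+.178)<.045)&(P[...,2]>.03)
q=P[m];mm=q.mean(0);print(mm,q.min(0),q.max(0),np.linalg.svd(q-mm,full_matrices=False)[2][2].round(3),rect(c,m,mm[2])[0])
E
```

```text
8.75 [ 0.47571915 -0.30198489  0.08708708] 0.21709740913130654 [ 0.05259464  1.10013233 -0.51109267]
(array([ 0.001 ,  0.0596, -0.0022]), array([-0.0013,  0.0055,  0.0002]))
[ 0.47415262 -0.17888116  0.06250231] [ 0.44770578 -0.22294053  0.05857374] [ 0.49964247 -0.13304018  0.06640156] [ 0.004  0.001 -1.   ] ((473.8753967285156, -177.7799072265625), (48.860694885253906, 90.14608001708984), 1.2014942169189453)
```

View pics/scene8.png

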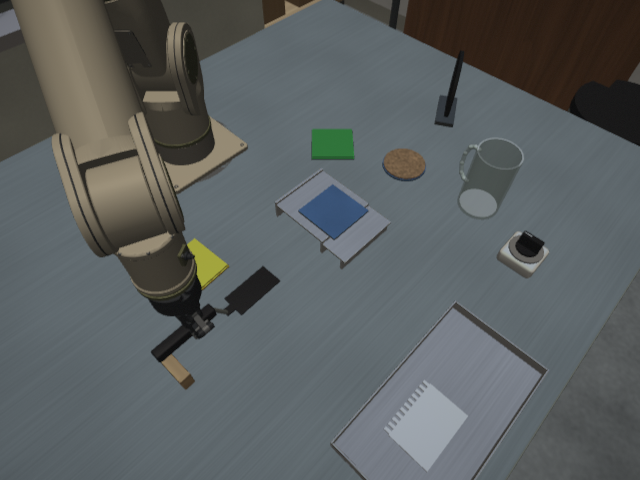

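The tile lies flat and blue side up on the shelf at (333,211), and the spatula is over its rest, level. Lowering it now.

Emit:
send_rows:
  motion:
    - [0,0.001,0.015,-0.002,0,0,0]
    - [0,0.001,0.03,-0.002,0,0,0]
    - [0,0.001,0.043,-0.002,0,0,0]
    - [0,0.001,0.051,-0.002,0,0,0]
    - [0,0.001,0.056,-0.002,0,0,0]
    - [0,0.001,0.059,-0.002,0,0,0]
    - [0,0.001,0.059,-0.002,0,0,0]
    - [0,0.001,0.059,-0.002,0,0,0]
    - [0,0.001,0.059,-0.002,0,0,0]

```text
clock: 9.55
position: [0.4731, -0.3043, 0.0278]
ee_rot: [-0.503, 0.496, -0.497, 0.504]
ft_force: [-0.2, -0.3, -2.0]
grip_width: 0.214
```

Emit:
send_rows:
  motion:
    - [30,0,0,0,0,0,0]
    - [40,0,0,0,0,0,0]
    - [60,0,0,0,0,0,0]
    - [100,0,0,0,0,0,0]
    - [100,0,0,0,0,0,0]
    - [100,0,0,0,0,0,0]
    - [100,0,0,0,0,0,0]
    - [100,0,0,0,0,0,0]
    - [100,0,0,0,0,0,0]

```text
clock: 10.3
position: [0.4727, -0.3042, 0.0273]
ee_rot: [0.503, -0.496, 0.497, -0.503]
ft_force: [0.1, 0.3, 0.4]
grip_width: 1.0
```

Emit:
send_rows:
  motion:
    - [100,0,-0.02,0,0,0,0]
    - [100,0,-0.05,0,0,0,0]
    - [100,0,-0.08,0,0,0,0]
    - [100,0,-0.12,0,0,0,0]
    - [100,0,-0.15,0,0,0,0]
    - [100,0.04,-0.17,0,0,0,0]
    - [100,0.08,-0.17,0,0,0,0]
    - [100,0.12,-0.17,0,0,0,0]
    - [100,0.12,-0.17,0,0,0,0]
    - [100,0.12,-0.17,0,0,0,0]

```text
clock: 11.13
position: [0.4731, -0.4267, 0.1964]
ee_rot: [0.503, -0.498, 0.497, -0.502]
ft_force: [0.8, 1.3, -0.3]
grip_width: 1.001
```

```bash
python3 - <<'E'
from workcell import *; from h import *
o=get_obs(); print(o["clock"],o["position"],o["grip_width"],o["ft_force"])
for n in("scene","top"):
    c=camera(n);cv2.imwrite(f"pics/{n}9.png",c["pixels"][:,:,::-1])
    hsv=cv2.cvtColor(c["pixels"],cv2.COLOR_RGB2HSV);P=cloud(c)
    for k,m in dict(tile=(hsv[...,1]>100)&(hsv[...,0]>95)&(hsv[...,0]<130)&(P[...,0]>.3)&(P[...,0]<.65)&(abs(P[...,1]-.08)<.1)&(P[...,2]>.04),
      rnd=(hsv[...,1]>80)&(hsv[...,0]<20)&(abs(P[...,0]-.445)<.08)&(abs(P[...,1]-.348)<.08),
      blade=(hsv[...,2]<(100 if n=="top" else 60))&(abs(P[...,0]-.47)<.045)&(abs(P[...,1]+.178)<.045),
      handle=(hsv[...,2]<(80 if n=="top" else 60))&(P[...,1]<-.25)&(P[...,1]>-.4)&(abs(P[...,0]-.47)<.04)&(P[...,2]>.03)&(P[...,2]<.1)).items():
        q=P[m]
        if len(q)<5: print(n,k,len(q));continue
        print(n,k,len(q),np.median(q,0).round(4),np.percentile(q,2,axis=0).round(3),np.percentile(q,98,axis=0).round(3),"n",np.linalg.svd(q-q.mean(0),full_matrices=False)[2][2].round(3))
E
```

```text
11.1333 [ 0.4730673  -0.4267185   0.19642736] 1.0009650978631395 [ 0.79942698  1.33499582 -0.27841146]
scene tile 1910 [0.448  0.0798 0.0537] [0.394 0.03  0.051] [0.499 0.135 0.057] n [ 0.001  0.001 -1.   ]
scene rnd 931 [0.4469 0.3475 0.0096] [0.399 0.302 0.006] [0.492 0.396 0.013] n [ 0.005 -0.003 -1.   ]
scene blade 980 [ 0.4716 -0.1795  0.0028] [ 0.447 -0.221 -0.   ] [ 0.495 -0.135  0.006] n [-0.008  0.002  1.   ]
scene handle 975 [ 0.4784 -0.324   0.0559] [ 0.466 -0.379  0.04 ] [ 0.485 -0.264  0.059] n [-0.602 -0.021 -0.798]
top tile 1908 [0.4448 0.0817 0.0548] [0.395 0.031 0.05 ] [0.496 0.131 0.059] n [-0.003  0.001 -1.   ]
top rnd 1331 [0.4445 0.3478 0.0109] [0.4   0.302 0.006] [0.49  0.393 0.016] n [0.003 0.007 1.   ]
top blade 675 [ 0.4702 -0.1778  0.0037] [ 0.447 -0.222 -0.001] [ 0.493 -0.135  0.009] n [0.004 0.002 1.   ]
top handle 376 [ 0.4715 -0.3191  0.058 ] [ 0.462 -0.377  0.052] [ 0.482 -0.264  0.062] n [ 0.004 -0.005 -1.   ]
```

View pics/scene9.png

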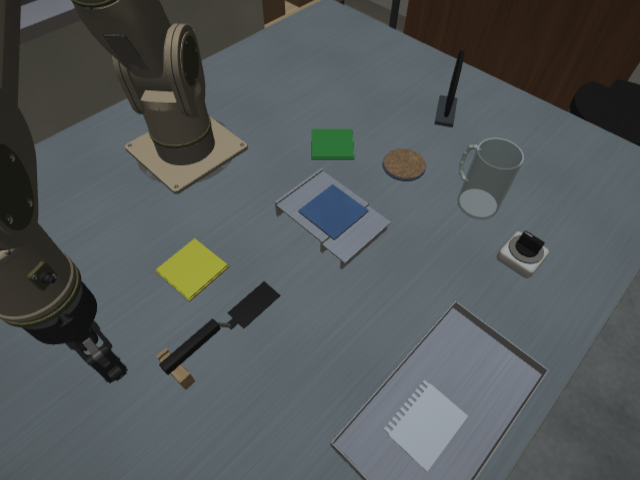

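The tile lies flat and glazed side up at (333,211), the spatula is back on its rest at (190,345), and the jug and round trivet are where they started. The gripper is clear, so I'm handing in.

```bash
python3 -c "
from workcell import *
print(hand_in())"
```

```text
the job is handed in; nothing more can be done
None
```

The tile is now on the upper shelf, lying flat with its glazed side up. The spatula is back on its wooden rest. I handed the job in at about 11 s; the interface gives no verdict.

I picked up the spatula by its handle and slid the blade sideways under the tile's overhang. I then lifted the blade in an arc about the riser. The tile measured about 41° and then 81°, and fell onto the shelf once pushed past the balance point.

**Last checks, in both cameras:**
- **Tile:** blue side up, surface normal vertical to within about 0.2°. Its top is at z ≈ 54 mm and its centre is about -39 mm in the stand's x and within 3 mm of mid-width in y.
- **Spatula:** blade flat on the bench at z ≈ 3 mm and handle on the rest, both where they started.
- **Bystanders:** the round trivet is unmoved to within about 1.5 mm. I judged the jug by eye only; it stands upright in the same place in the picture.
- **Robot:** gripper open and touching nothing.

None of the checks failed. The two cameras disagreed by 2–3 mm on positions, in line with their stated accuracy.

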